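Close the dust pot and hold the bench suction gate open at its index

ROBOT

A 7-joint arm with a two-finger parallel gripper is mounted at the origin on the work surface. World frame = base frame: x ahead of the robot, y to its left, z up, the work surface at z = 0. Lengths are in m, angles in rad, forces in N, time in s.
With the tool pointing down it reaches from about 0.425 to 1.025 m from the base axis. Payload 3.6 kg.
Tool frame: the origin (TCP) lies on the centre line of the jaws, within the pads' length; the fingertips stand 17 mm ahead of it and the grasp point (between the pads) lies 2 mm behind it; x points along the fingers, y is the direction in which the jaws open and shut, and the axes are right-handed (so a half turn about x gives the same grasp; the last joint's range is limited). The gripper opens to 85 mm and grips with 20 to 120 N. Pads are 22 mm wide; open, the fingers measure 114 mm over their backs; the gripper's body (76 mm by 85 mm) begins 54 mm behind the grasp point. The pads swing forward as they close: fully open they stand 13 mm farther back than shut.
Start: joints at [1.216, 0.591, 0.048, 1.609, -0.033, 0.943, -0.034], TCP at [0.188, -0.7, 0.248] pointing down, gripper open.
Joint ranges: [-2.69, 2.69], [-0.47, 2.24], [-1.27, 1.36], [0.19, 2.51], [-1.53, 4.68], [0.08, 2.07], [-3.09, 3.09]. Speed limits (rad/s): [2.57, 2.57, 3.14, 3.14, 3.14, 3.14, 3.14].

INTERFACE

Orientations are given as a 3x3 rotation matrix whose columns are the frame's x, y, z axes.
In Python, from rig import arm, cams gives the robot as it stands.
- The arm moves only by the tool servo_tool, never from a script. Its argument "targets" is a list of rows, each a list of 7 numbers: the shift along the world's x, y, z in mm, then the turn, a rotation vector about the world's x, y, z in degrees, then the closure, from -1 (fully open) to 1 (shut). A call has 1 to 12 rows; each row is the pose to reach, as a shift and turn from the pose commanded when the call began; what a row does not reach only later rows make up. A row lasts 1/10 s, in which the tool goes at most 50 mm and 8.59 degrees, less where a joint would pass 70% of its speed; a pose out of reach is approached as far as the arm can. A call with a gripper value outside its range is refused whole. The fingers move at their own pace and stop on an object; the grip force is fixed at half the most. Time passes only in rows, so rows that repeat a pose let the fingers close. It gives the time, the measured TCP pose, the force and the opening at its end, in the units of the state.
- arm.get_state(): the state, without advancing time (a new reading comes with each control period).
- cams.camera(name): name is "scene" or "top" or "wrist"; returns a dict with "color" (420x560x3 uint8, red, green, blue), "K" (3x3 intrinsics, pixels), "k1" (the pictures are not rectified: a ray, as slopes to the right and down, at radius r is drawn at 1 + k1 r^2 times it, then the intrinsics apply), "position" and "attitude" of the camera in the world. Camera axes: x right, y down, z forward; pixel columns grow to the right and rows downward; lengths in m; the calibration is good to about 2 mm. A picture is of the moment at which its call begins. There is no depth.
- arm.finish_job(): hands the job in, once; it reports no verdict.
The state is a dict: "time": time; "joint_pos": joint angles; "dq": joint speeds; "joint_efforts": joint torques, N m; "position": TCP position; "tcp_rot": TCP orientation; "contact_force": force on the tool from outside, world axes, zero at the start; "moment": the same for the moment, N m; "finger_gap": finger opening in m.
Only numpy, scipy, OpenCV 4.12 (cv2) and the standard library are available. Lean on these libraries where they do the work, as an engineer would, in place of code of your own. Each camera call takes 0.05 s, during which the arm holds its last target.

TASK

So that the bench suction draws only through its gate, set the loose lid, without dropping it, on the dust pot so that it sits seated and level, and let go of it. Then pull out the sprung suction gate (the slide with the upright handle) until its pointer lines up with the pair of index clips on the rails, and keep it there: it springs shut if released, so finish while still holding it at the clips. Leave the other things on the bench where they are.

Things in the scene. Friction and masses are not known exactly. Their poses are not given: they have to be found in the camera images.
- lid: Loose round aluminium lid with a black cylindrical knob, 110 to 225 g. Origin at the centre of its underside, z up. From below: a tapered locating spigot 10 mm deep (radius 33 mm at the bottom, 37 mm above), a flange of radius 52 mm from 10 to 15 mm, and the knob, 28 mm in diameter, from 15 to 52 mm. It starts spigot-down on the bench.
- lid_knob (a point): Grip point in the knob of the lid, on its axis, 36 mm above the lid's underside (21 mm above the top of the flange, 16 mm below the top of the knob).
- lid_seat (a point): Centre of the lid flange's lower face, 10 mm above the lid's underside and 26 mm below lid_knob; it lies on the rim when the lid is seated.
- pot_rim (a point): Centre of the mouth of the dust pot, level with its rim, 75 mm above the bench. The pot is a dark round steel cup fixed to the bench by a round flange (radius 62 mm, 6 mm thick); rim radius 46 mm outside, 42 mm inside.
- gate: Suction gate fixed to the bench: two parallel aluminium rails (72 mm apart, 20 mm high, 195 mm long) with a sliding steel blade between, running out of a grey housing with a round black grille on top. Origin on the bench right below the handle when the gate is shut; z up; its -x axis is the way the gate is pulled out, roughly towards the robot. Rails from x = -120 to +75 mm; housing from x = 75 to 180 mm, 100 mm wide, 57 mm high.
- gate_slide: The sliding part of the gate: steel blade (top face 14 mm above the bench), upright black handle and pointer bar. Same origin and axes as gate when shut; it slides along the gate's -x axis from shut to an end stop 90 mm out. A spring pulls it shut with about 4.4 N when shut, rising by 1.1 N per 10 mm; it does not latch.
- handle (a point): Grip point in the black upright handle of the gate, 50 mm above the bench, moving with the slide. The handle is a plate 12 mm thick along the pull direction, 44 mm wide across it, its top 70 mm above the bench; it is free on all sides down to the blade, except for the pointer bar (4 mm thick, top 21 mm above the bench) at its foot.
- pointer (a point): Middle of the pointer bar, 18.5 mm above the bench: a steel bar 4 mm thick and 60 mm long across the rails, in the middle plane of the handle and moving with it.
- mark (a point): Midpoint between the two index clips, on the level of the rail tops (20 mm above the bench). The clips are small brass saddles, one on each rail, 6 mm long and 8 mm high, fixed for the whole run, 35 to 70 mm out from the shut gate's pointer; x as the gate's. The gate is at the mark when pointer and mark agree along the gate's x axis. The slide does not touch the clips and can go past them.
- doming_block: Bystander: steel doming block, a 50 mm cube with round hollows. Origin under its centre.
- polish_tin: Bystander: grey round tin 68 mm in diameter, 32 mm high. Origin under its centre.
- micrometer: Bystander: green C-frame micrometer with a steel barrel lying flat, about 130 mm long, 18 mm high. Origin on the bench inside the C.
Not all that is in view belongs to the job. What is shaped like the lid but red or turquoise is not meant. Several things look just like the part that bears pot_rim: the one meant starts nearest to the robot's base.

How it is judged:
By the outcome, as a careful person would: the job done as asked, in the order asked, and still so for the second after the job is handed in, while the arm keeps its last pose, push and grip.
It also fails if it takes over 51 s, if anything falls off the work surface, if the arm or the gripper's body presses on something with over 40 N, if the wrist force passes 120 N, or if a joint passes its speed limit or range.

## Working session

There is one attempt and no reset: what is moved stays moved. The work goes in short steps, Python scripts to look and compute and a tool call to move; the robot and the scene stay as the last step left them, time stands still between calls to the robot, and variables do not carry over. Pictures are saved under pics/ and viewed, and the job is handed in when it is done.

Besides the shell and the picture viewer there is one more tool, called after ">>>" by a JSON object that holds its "method" and its "body". servo_tool: Moves the arm, as the interface text tells. Its arguments: {"type":"object","properties":{"targets":{"type":"array"}},"required":["targets"]}

```bash
ls; mkdir -p pics
python3 - <<'E'
from rig import arm,cams
import cv2
for n in ["scene","top","wrist"]:
    c=cams.camera(n); cv2.imwrite(f"pics/{n}0.png",c["color"][:,:,::-1])
    print(n,c["K"].tolist() if hasattr(c["K"],'tolist') else c["K"],c["k1"],c["position"],c["attitude"])
s=arm.get_state();print(s["time"],s["position"],s["tcp_rot"],s["finger_gap"])
E
```

```text
pics
scene [[416.37757619352726, 0.0, 279.53789748405507], [0.0, 416.37757619352726, 208.99834020625997], [0.0, 0.0, 1.0]] -0.02180754098940134 [1.060405   0.06737356 1.00316409] [[-0.1434377   0.85377266 -0.50049763]
 [ 0.98955442  0.1163654  -0.08509493]
 [-0.01441111 -0.50747546 -0.86154569]]
top [[451.65653431537874, 0.0, 277.2911040092754], [0.0, 451.65653431537874, 208.9667113184345], [0.0, 0.0, 1.0]] -0.13017773972884442 [ 0.37790313 -0.05331257  1.5151686 ] [[-0.01597269 -0.99419369  0.10641329]
 [-0.9997153   0.0177662   0.01592745]
 [-0.01772553 -0.10612859 -0.99419441]]
wrist [[354.9941708409996, 0.0, 282.82091896961504], [0.0, 354.9941708409996, 210.79400933154875], [0.0, 0.0, 1.0]] -0.07206754387024876 [ 0.26586452 -0.67874572  0.3736772 ] [[ 0.25862984 -0.91642266 -0.30541793]
 [-0.96597411 -0.24606633 -0.07965793]
 [-0.00215273  0.31562773 -0.94888066]]
0.15 [ 0.18750233 -0.69970364  0.24738479] [[-5.43262153e-04  2.58858817e-01 -9.65915016e-01]
 [ 1.68409475e-03 -9.65913552e-01 -2.58859372e-01]
 [-9.99998434e-01 -1.76732091e-03  8.88015018e-05]] 0.08549947862449471
```

View pics/scene0.png

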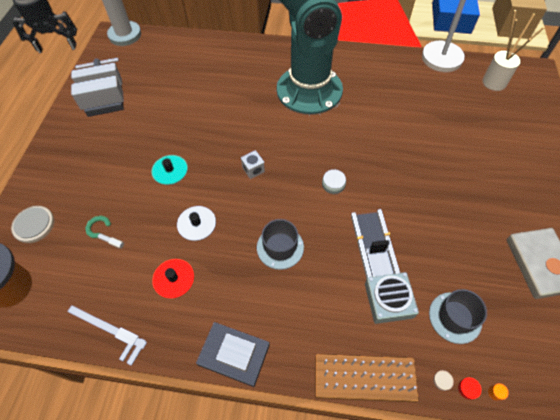

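View pics/top0.png

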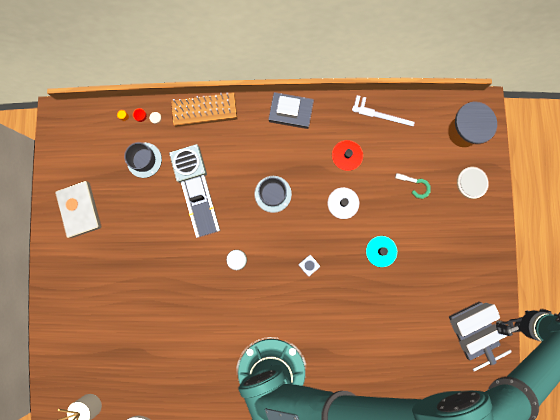

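View pics/wrist0.png

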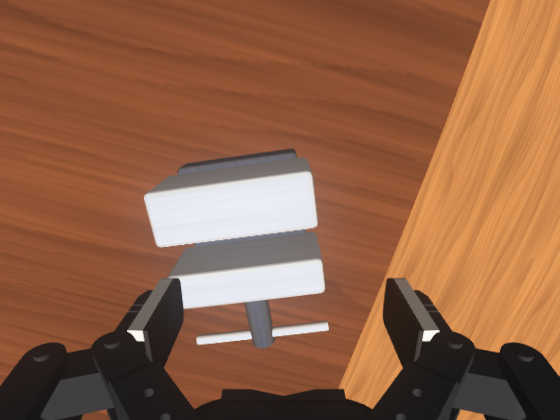

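The aluminium lid is at scene (196,222) and top (343,203). The nearer pot is at top (273,193) and the gate handle is around top (197,198). Next I'll zoom in to measure.

```bash
cat > h.py <<'E'
import numpy as np,cv2
def proj(c,P):
    P=np.atleast_2d(P);R=np.array(c["attitude"]);q=(P-np.array(c["position"]))@R
    s=q[:,:2]/q[:,2:];r2=(s**2).sum(1,keepdims=True);s=s*(1+c["k1"]*r2)
    K=np.array(c["K"]);return s*[K[0,0],K[1,1]]+K[:2,2]
def ray(c,uv):
    K=np.array(c["K"]);d=(np.array(uv,float)-K[:2,2])/[K[0,0],K[1,1]];s=d.copy()
    for _ in range(30): s=d/(1+c["k1"]*(s@s))
    return np.array(c["attitude"])@np.array([s[0],s[1],1])
def bp(c,uv,z):
    d=ray(c,uv);p=np.array(c["position"]);return p+d*(z-p[2])/d[2]
def crop(img,x0,y0,x1,y1,k,fn):
    o=cv2.resize(img[y0:y1,x0:x1,::-1],None,fx=k,fy=k,interpolation=cv2.INTER_CUBIC);cv2.imwrite(fn,o)
E
python3 - <<'E'
from rig import cams
import pickle
from h import *
d={n:cams.camera(n) for n in["scene","top"]}
pickle.dump(d,open("d0.pkl","wb"))
crop(d["top"]["color"],160,140,240,245,5,"pics/tg.png")
crop(d["scene"]["color"],340,200,430,325,4,"pics/sg.png")
crop(d["top"]["color"],240,165,370,230,6,"pics/tp.png")
crop(d["scene"]["color"],170,195,310,275,5,"pics/sp.png")
E
```

```text
(no output)
```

View pics/tg.png

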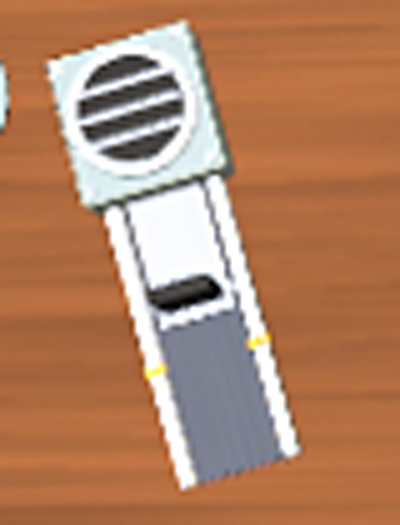

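View pics/sg.png

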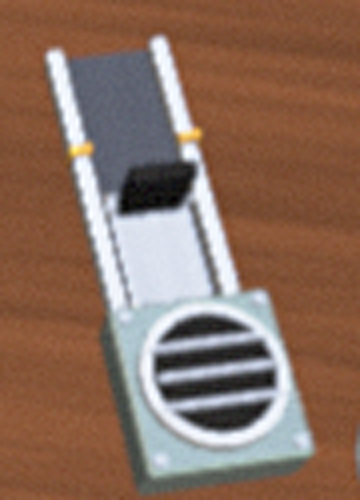

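View pics/tp.png

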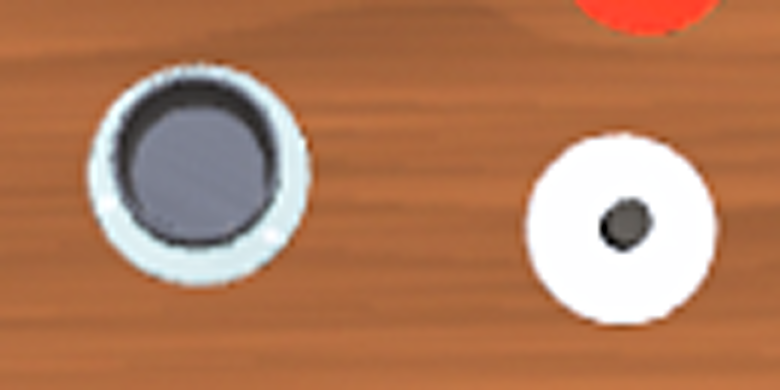

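View pics/sp.png

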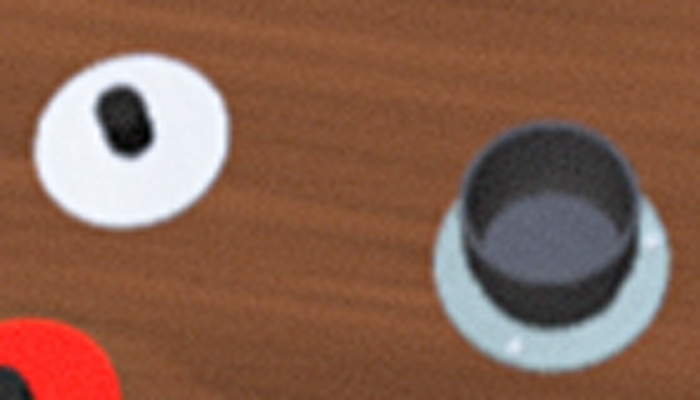

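```bash
cat > m.py <<'E'
import pickle,sys
from h import *
d=pickle.load(open("d0.pkl","rb"));T=d["top"];S=d["scene"]
def seg(c,box,f):
    x0,y0,x1,y1=box;im=c["color"][y0:y1,x0:x1].astype(int);m=f(im).astype(np.uint8)
    cs,_=cv2.findContours(m,cv2.RETR_EXTERNAL,cv2.CHAIN_APPROX_NONE);k=max(cs,key=cv2.contourArea)[:,0]+[x0,y0]
    return k
def circ(c,k,z):
    P=np.array([bp(c,p,z)[:2] for p in k]);(x,y),r=cv2.minEnclosingCircle(P.astype(np.float32))
    A=np.c_[2*P,np.ones(len(P))];s=np.linalg.lstsq(A,(P**2).sum(1),rcond=None)[0]
    return s[:2].round(4),np.sqrt(s[2]+s[:2]@s[:2]).round(4)
white=lambda i:i.min(2)>150
print("lid top",circ(T,seg(T,(322,180,365,228),white),.0125),"scene",circ(S,seg(S,(172,200,222,245),white),.0125))
pale=lambda i:(i[...,2]>i[...,0]-5)  # not brown
print("pot flange top",circ(T,seg(T,(248,168,300,220),pale),.006))
def o(u,v,x0,y0,k): return ((u+.5)/k-.5+x0,(v+.5)/k-.5+y0)
# rim points scene crop: left 462,210 right 640,210 ; top 550,120
rim=[(462,205),(640,205),(550,121),(480,155),(620,150)]
rp=[o(u,v,170,195,5) for u,v in rim]
print("rim scene",circ(S,rp,.075))
tr=[(196,79),(118,150),(275,165),(196,246),(135,220),(262,215)]
print("flange scene pts", circ(S,[o(u,v,170,195,5) for u,v in [(433,265),(669,260),(550,371),(470,340),(640,330),(455,205),(650,200)]],.006))
for z in(.020,.024):
  a=[bp(T,o(u,v,160,140,5),z)[:2] for u,v in[(155,371),(259,341)]]
  b=[bp(S,o(u,v,340,200,4),z)[:2] for u,v in[(81,149),(189,135)]]
  print("clips",z,np.round(a,4).tolist(),np.round(b,4).tolist(),np.linalg.norm(a[0]-a[1]),np.linalg.norm(b[0]-b[1]))
print("rail ends T",[bp(T,o(u,v,160,140,5),.02)[:2].round(4) for u,v in[(186,488),(292,457)]],"S",[bp(S,o(u,v,340,200,4),.02)[:2].round(4) for u,v in[(56,49),(159,37)]])
print("handle top: T",[bp(T,o(u,v,160,140,5),.07)[:2].round(4) for u,v in[(150,297),(213,277),(222,290),(157,308)]])
print("S",[bp(S,o(u,v,340,200,4),.07)[:2].round(4) for u,v in[(131,168),(198,162),(193,177)]])
E
python3 m.py
```

```text
lid top (array([ 0.556, -0.25 ]), np.float64(0.052)) scene (array([ 0.5574, -0.2499]), np.float64(0.0521))
pot flange top (array([ 0.5919, -0.0145]), np.float64(0.0601))
rim scene (array([ 0.594 , -0.0129]), np.float64(0.0444))
flange scene pts (array([ 0.5948, -0.0136]), np.float64(0.0622))
clips 0.02 [[0.5268, 0.2616], [0.5458, 0.1912]] [[0.5449, 0.1919], [0.5249, 0.262]] 0.07291946597042512 0.07291618569272355
clips 0.024 [[0.5264, 0.2608], [0.5454, 0.1906]] [[0.547, 0.1914], [0.5271, 0.2612]] 0.07272438572103763 0.07261952642032632
rail ends T [array([0.4481, 0.2405]), array([0.4677, 0.1692])] S [array([0.471 , 0.1715]), array([0.452 , 0.2407])]
handle top: T [array([0.5703, 0.2546]), array([0.5826, 0.2132]), array([0.574 , 0.2073]), array([0.563, 0.25 ])]
S [array([0.5802, 0.2169]), array([0.5704, 0.258 ]), array([0.5812, 0.255 ])]
```

>>> {"method": "servo_tool", "body": {"targets": [[20, 25, 0, 0, 0, 3, -1], [55, 68, 0, 0, 0, 8, -1], [90, 110, 0, 0, 0, 13, -1], [125, 153, 0, 0, 0, 18, -1], [160, 195, 0, 0, 0, 23, -1], [195, 238, -5, 0, 0, 27, -1], [230, 280, -15, 0, 0, 32, -1], [262, 320, -25, 0, 0, 36, -1], [295, 360, -35, 0, 0, 40, -1], [325, 397, -50, 0, 0, 44, -1], [350, 430, -65, 0, 0, 47, -1], [369, 450, -75, 0, 0, 50, -1]]}}

```text
time: 1.45
position: [0.552, -0.2554, 0.1761]
tcp_rot: [[0.001, 0.907, -0.421], [-0.0, -0.421, -0.907], [-1.0, 0.001, 0.0]]
contact_force: [0.3, -0.7, 0.0]
finger_gap: 0.0853
```

>>> {"method": "servo_tool", "body": {"targets": [[0, 0, 0, 0, 0, 0, -1], [0, 0, 0, 0, 0, 0, -1], [0, 0, 0, 0, 0, 0, -1]]}}

```text
time: 1.75
position: [0.55, -0.2585, 0.1764]
tcp_rot: [[-0.001, 0.905, -0.425], [-0.001, -0.425, -0.905], [-1.0, -0.0, 0.001]]
contact_force: [0.2, 0.3, -0.2]
finger_gap: 0.0854
```

Run:
```python
from rig import arm,cams
from h import *
c=cams.camera("wrist");im=c["color"].copy();s=arm.get_state()
for z in(.052,.015): print(proj(c,[[.5568,-.25,z]]))
cv2.imwrite("pics/w1.png",im[:,:,::-1]);print(s["time"],s["position"],s["tcp_rot"],s["joint_pos"])
import pickle;pickle.dump(c,open("w1.pkl","wb"))
```

```text
[[286.43030217 194.06115254]]
[[285.99132991 181.96059132]]
1.8 [ 0.54980647 -0.25907008  0.17649094] [[-5.80035817e-04  9.04939879e-01 -4.25539046e-01]
 [-1.38453050e-03 -4.25539436e-01 -9.04938822e-01]
 [-9.99998873e-01  6.42748600e-05  1.49974498e-03]] [ 0.51395763  0.53993791 -0.20811291  1.9297408   0.17029236  0.68871545
 -0.23678745]
```

View pics/w1.png

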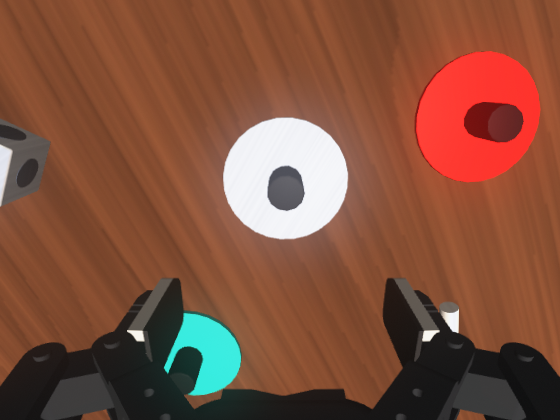

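Run:
```python
import pickle
from h import *
c=pickle.load(open("w1.pkl","rb"))
im=c["color"].astype(int);m=((im.min(2)>150)).astype(np.uint8);m[:90]=0;m[250:]=0;m[:,:200]=0;m[:,370:]=0
k=max(cv2.findContours(m,cv2.RETR_EXTERNAL,cv2.CHAIN_APPROX_NONE)[0],key=cv2.contourArea)[:,0]
P=np.array([bp(c,p,.015)[:2] for p in k]);A=np.c_[2*P,np.ones(len(P))];s=np.linalg.lstsq(A,(P**2).sum(1),rcond=None)[0];print(s[:2],np.sqrt(s[2]+s[:2]@s[:2]))
print(bp(c,(286,191),.052), c["position"])
from rig import arm
s=arm.get_state();print(s["time"],s["position"],s["dq"])
```

```text
[ 0.55646118 -0.24897981] 0.05161458198910603
[ 0.55749562 -0.24775957  0.052     ] [ 0.58445177 -0.1847159   0.30266396]
1.8 [ 0.54980647 -0.25907008  0.17649094] [ 0.00910287 -0.00750104  0.00109197 -0.00014644 -0.00170768 -0.00173087
 -0.0021976 ]
```

>>> {"method": "servo_tool", "body": {"targets": [[0, 0, -10, 0, 0, 0, -1], [0, 0, -10, 0, 0, 0, -1], [0, 0, -10, 0, 0, 0, -1], [0, 0, -10, 0, 0, 0, -1]]}}

```text
time: 2.2
position: [0.5507, -0.2573, 0.1663]
tcp_rot: [[-0.0, 0.906, -0.423], [-0.0, -0.423, -0.906], [-1.0, 0.0, 0.0]]
contact_force: [0.3, -0.9, 0.8]
finger_gap: 0.0852
```

>>> {"method": "servo_tool", "body": {"targets": [[3, 4, -15, 0, 0, 0, -1], [6, 8, -35, 0, 0, 0, -1], [6, 8, -60, 0, 0, 0, -1], [6, 8, -80, 0, 0, 0, -1], [6, 8, -90, 0, 0, 0, -1], [6, 8, -90, 0, 0, 0, -1], [6, 8, -90, 0, 0, 0, -1]]}}

```text
time: 2.9
position: [0.5573, -0.2488, 0.0764]
tcp_rot: [[0.0, 0.906, -0.422], [-0.0, -0.422, -0.906], [-1.0, 0.0, -0.0]]
contact_force: [0.5, 0.0, 0.2]
finger_gap: 0.0852
```

Run:
```python
from rig import arm,cams
from h import *
c=cams.camera("wrist");s=arm.get_state()
cv2.imwrite("pics/w2.png",c["color"][:,:,::-1]);print(s["time"],s["position"],s["joint_pos"])
```

```text
2.95 [ 0.55766042 -0.24902888  0.07691337] [ 0.46215834  0.68363855 -0.16579469  1.97144163  0.21837402  0.5018294
 -0.29501512]
```

View pics/w2.png

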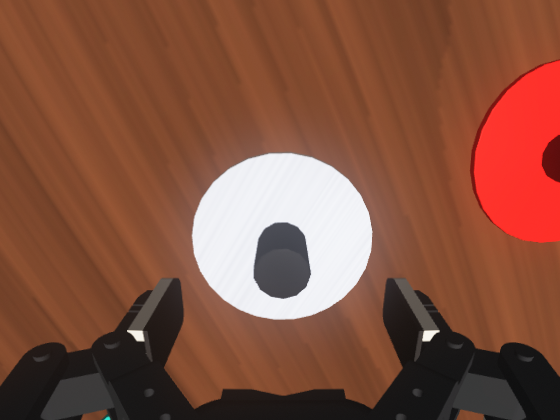

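The knob is at (282,270), midway between the jaws at (160..405). I'll go down and grip.

>>> {"method": "servo_tool", "body": {"targets": [[-0.5, -0.5, -15, 0, 0, 0, -1], [-0.5, -0.5, -30, 0, 0, 0, -1], [-0.5, -0.5, -38, 0, 0, 0, -1], [-0.5, -0.5, -39, 0, 0, 0, -1], [-0.5, -0.5, -39, 0, 0, 0, -1], [-0.5, -0.5, -39, 0, 0, 0, -1]]}}

```text
time: 3.55
position: [0.5567, -0.2495, 0.0374]
tcp_rot: [[0.0, 0.906, -0.423], [-0.0, -0.423, -0.906], [-1.0, 0.0, -0.0]]
contact_force: [0.2, -0.5, 0.1]
finger_gap: 0.0853
```

>>> {"method": "servo_tool", "body": {"targets": [[0, 0, 0, 0, 0, 0, 1], [0, 0, 0, 0, 0, 0, 1], [0, 0, 0, 0, 0, 0, 1], [0, 0, 0, 0, 0, 0, 1], [0, 0, 0, 0, 0, 0, 1], [0, 0, 0, 0, 0, 0, 1], [0, 0, 0, 0, 0, 0, 1], [0, 0, 0, 0, 0, 0, 1], [0, 0, 0, 0, 0, 0, 1], [0, 0, 0, 0, 0, 0, 1]]}}

```text
time: 4.55
position: [0.5567, -0.2496, 0.0377]
tcp_rot: [[0.001, 0.906, -0.423], [-0.0, -0.423, -0.906], [-1.0, 0.001, 0.0]]
contact_force: [-0.5, 0.4, 5.5]
finger_gap: 0.0265
```

>>> {"method": "servo_tool", "body": {"targets": [[0, 0, 5, 0, 0, 0, 1], [0, 0, 15, 0, 0, 0, 1], [0, 0, 40, 0, 0, 0, 1], [0, 0, 70, 0, 0, 0, 1], [0, 0, 100, 0, 0, 0, 1], [0, 0, 110, 0, 0, 0, 1], [0, 0, 110, 0, 0, 0, 1], [0, 0, 110, 0, 0, 0, 1]]}}

```text
time: 5.35
position: [0.5556, -0.2493, 0.1464]
tcp_rot: [[-0.002, 0.906, -0.423], [0.0, -0.423, -0.906], [-1.0, -0.002, 0.0]]
contact_force: [0.4, 0.4, -1.1]
finger_gap: 0.0261
```

Run:
```python
from rig import arm,cams
from h import *
c=cams.camera("scene");w=cams.camera("wrist");s=arm.get_state()
o=np.hstack([cv2.resize(c["color"][120:330,120:400],(560,420)),w["color"]])
cv2.imwrite("pics/l1.png",cv2.resize(o,(800,300))[:,:,::-1]);print(s["time"],s["position"],s["contact_force"],s["moment"],s["finger_gap"])
```

```text
5.45 [ 0.55515347 -0.2490436   0.14558835] [ 0.2186759  -0.46899801 -0.98452545] [ 0.02867803 -0.00394509  0.00062879] 0.02645107632484728
```

View pics/l1.png

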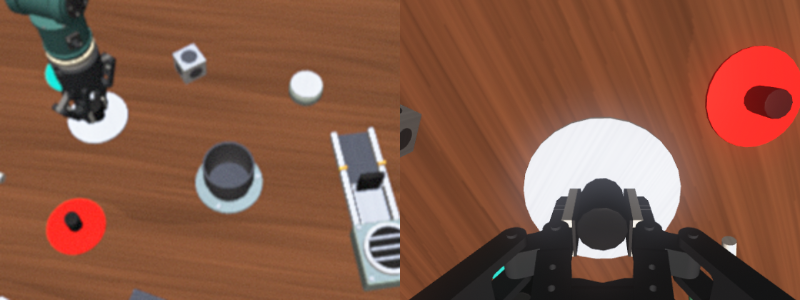

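>>> {"method": "servo_tool", "body": {"targets": [[2, 12, 3, 0, 0, 2, 1], [6, 35, 6, 0, 0, 4, 1], [11, 65, 8, 0, 0, 6, 1], [16, 100, 8, 0, 0, 9, 1], [22, 135, 8, 0, 0, 12, 1], [28, 170, 8, 0, 0, 15, 1], [33, 200, 8, 0, 0, 18, 1], [36, 222, 8, 0, 0, 20, 1], [38, 235, 8, 0, 0, 20, 1], [38, 235, 8, 0, 0, 20, 1], [38, 235, 8, 0, 0, 20, 1]]}}

```text
time: 6.55
position: [0.594, -0.0153, 0.1549]
tcp_rot: [[-0.001, 0.996, -0.088], [-0.001, -0.088, -0.996], [-1.0, -0.001, 0.001]]
contact_force: [0.2, -0.5, -1.3]
finger_gap: 0.0261
```

>>> {"method": "servo_tool", "body": {"targets": [[0, 0, 0, 0, 0, 0, 1], [0, 0, 0, 0, 0, 0, 1], [0, 0, 0, 0, 0, 0, 1]]}}

```text
time: 6.85
position: [0.5943, -0.0158, 0.1552]
tcp_rot: [[-0.0, 0.996, -0.089], [-0.001, -0.089, -0.996], [-1.0, -0.0, 0.001]]
contact_force: [0.3, 0.4, -1.3]
finger_gap: 0.0266
```

Run:
```python
from rig import arm,cams
from h import *
import pickle
d={n:cams.camera(n) for n in["scene","wrist","top"]};s=arm.get_state()
pickle.dump(d,open("d2.pkl","wb"))
crop(d["scene"]["color"],225,165,335,275,5,"pics/l2s.png")
crop(d["top"]["color"],225,150,325,240,5,"pics/l2t.png")
cv2.imwrite("pics/l2w.png",d["wrist"]["color"][:,:,::-1])
print(s["time"],s["position"],s["tcp_rot"],s["contact_force"],s["finger_gap"])
```

```text
7.0 [ 0.59442197 -0.01498178  0.1553211 ] [[ 9.98910651e-05  9.96126701e-01 -8.79294360e-02]
 [-1.76155052e-04 -8.79294176e-02 -9.96126692e-01]
 [-9.99999979e-01  1.14993371e-04  1.66689387e-04]] [ 0.11028087  0.50598512 -0.21526969] 0.026145444615257998
```

View pics/l2s.png

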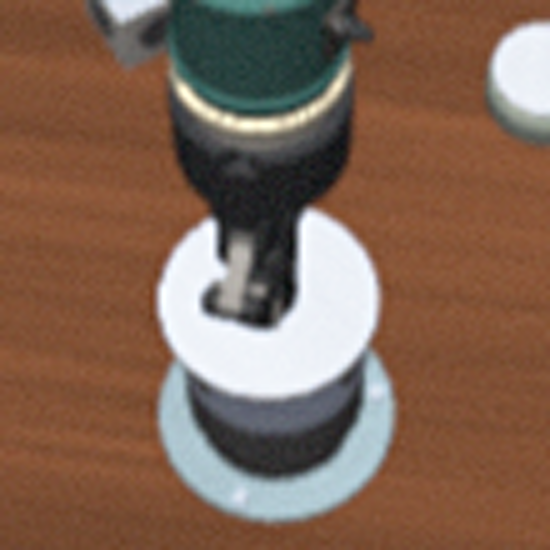

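View pics/l2t.png

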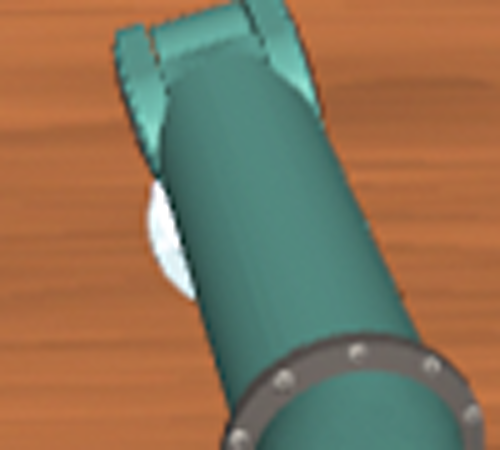

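View pics/l2w.png

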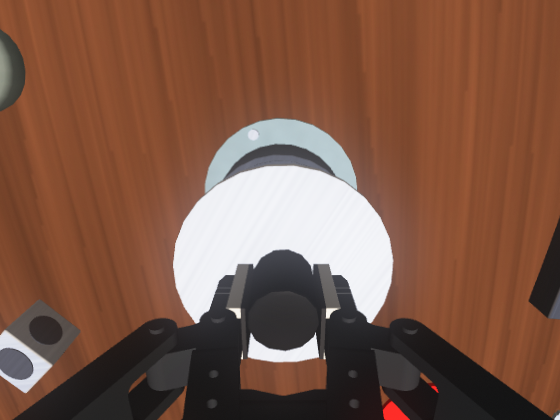

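Run:
```python
import pickle
from h import *
from scipy.optimize import least_squares
d=pickle.load(open("d2.pkl","rb"))
def fit(c,pts,z,r):
    P=np.array([bp(c,p,z)[:2] for p in pts])
    q=least_squares(lambda v:np.hypot(*(P-v[:2]).T)-v[2],[*P.mean(0),r]).x
    q2=least_squares(lambda v:np.hypot(*(P-v[:2]).T)-r,P.mean(0)).x
    return q.round(4),q2.round(4)
W=d["wrist"];S=d["scene"];o=lambda u,v:((u+.5)/5-.5+225,(v+.5)/5-.5+165)
lw=[(174,262),(392,262),(283,165),(183,215),(383,215),(205,340),(362,340),(230,178),(337,178)]
for z in(.130,.132,.134): print("lid W",z,fit(W,lw,z,.052))
ls=[o(*p) for p in[(158,298),(379,298),(268,398),(180,360),(355,362),(190,235),(340,230)]]
for z in(.132,): print("lid S",fit(S,ls,z,.052))
fw=[(206,180),(356,180),(280,119),(230,136),(330,136),(212,160),(350,158)]
print("flange W",fit(W,fw,.006,.062))
fs=[o(*p) for p in[(160,405),(396,405),(275,521),(195,480),(360,480),(170,445)]]
print("flange S",fit(S,fs,.006,.062))
```

```text
lid W 0.13 (array([ 0.5941, -0.0186,  0.0545]), array([ 0.5942, -0.017 ]))
lid W 0.132 (array([ 0.5942, -0.0175,  0.0538]), array([ 0.5943, -0.0163]))
lid W 0.134 (array([ 0.5943, -0.0164,  0.053 ]), array([ 0.5944, -0.0157]))
lid S (array([ 0.5972, -0.0155,  0.0522]), array([ 0.5972, -0.0155]))
flange W (array([ 0.593 , -0.014 ,  0.0618]), array([ 0.593 , -0.0142]))
flange S (array([ 0.5932, -0.0129,  0.0616]), array([ 0.5926, -0.0129]))
```

>>> {"method": "servo_tool", "body": {"targets": [[-1.2, 1.5, -8, 0, 0, 0, 1], [-1.2, 1.5, -20, 0, 0, 0, 1], [-1.2, 1.5, -32, 0, 0, 0, 1], [-1.2, 1.5, -40, 0, 0, 0, 1], [-1.2, 1.5, -42, 0, 0, 0, 1], [-1.2, 1.5, -42, 0, 0, 0, 1], [-1.2, 1.5, -42, 0, 0, 0, 1]]}}

```text
time: 7.7
position: [0.5935, -0.0129, 0.1134]
tcp_rot: [[0.0, 0.996, -0.087], [0.0, -0.087, -0.996], [-1.0, 0.0, -0.0]]
contact_force: [-0.0, 0.6, -1.2]
finger_gap: 0.0262
```

>>> {"method": "servo_tool", "body": {"targets": [[0, 0, -2, 0, 0, 0, 1], [0, 0, -4, 0, 0, 0, 1], [0, 0, -6, 0, 0, 0, 1], [0, 0, -7, 0, 0, 0, 1], [0, 0, -7, 0, 0, 0, 1]]}}

```text
time: 8.2
position: [0.593, -0.013, 0.1061]
tcp_rot: [[-0.0, 0.996, -0.087], [-0.0, -0.087, -0.996], [-1.0, -0.0, 0.0]]
contact_force: [-0.4, -0.3, -1.3]
finger_gap: 0.0265
```

>>> {"method": "servo_tool", "body": {"targets": [[0, 0, -1, 0, 0, 0, 1], [0, 0, -2, 0, 0, 0, 1], [0, 0, -2, 0, 0, 0, 1], [0, 0, -2, 0, 0, 0, 1]]}}

```text
time: 8.6
position: [0.5932, -0.0129, 0.1042]
tcp_rot: [[-0.0, 0.996, -0.087], [-0.0, -0.087, -0.996], [-1.0, -0.0, 0.0]]
contact_force: [-1.0, -0.7, -1.1]
finger_gap: 0.0265
```

>>> {"method": "servo_tool", "body": {"targets": [[0, 0, -1, 0, 0, 0, 1], [0, 0, -1, 0, 0, 0, 1], [0, 0, -1, 0, 0, 0, 1]]}}

```text
time: 8.9
position: [0.5932, -0.013, 0.1032]
tcp_rot: [[-0.0, 0.996, -0.087], [-0.0, -0.087, -0.996], [-1.0, -0.0, 0.0]]
contact_force: [-0.6, 0.1, -1.4]
finger_gap: 0.0264
```

>>> {"method": "servo_tool", "body": {"targets": [[0, 0, -1, 0, 0, 0, 1], [0, 0, -1, 0, 0, 0, 1], [0, 0, -1, 0, 0, 0, 1]]}}

```text
time: 9.2
position: [0.5933, -0.0129, 0.1027]
tcp_rot: [[0.0, 0.996, -0.087], [-0.0, -0.087, -0.996], [-1.0, 0.0, 0.0]]
contact_force: [-1.2, 0.2, 4.5]
finger_gap: 0.0266
```

>>> {"method": "servo_tool", "body": {"targets": [[0, 0, -1, 0, 0, 0, 1], [0, 0, -1, 0, 0, 0, 1], [0, 0, -1, 0, 0, 0, 1]]}}

```text
time: 9.5
position: [0.5934, -0.013, 0.1027]
tcp_rot: [[0.0, 0.996, -0.087], [-0.001, -0.087, -0.996], [-1.0, 0.0, 0.001]]
contact_force: [-3.2, -0.2, 10.8]
finger_gap: 0.0264
```

Contact came at TCP z 0.1027, and 0.103 was expected for a seated lid. I'll check the picture before letting go.

>>> {"method": "servo_tool", "body": {"targets": [[0, 0, 1, 0, 0, 0, 1], [0, 0, 1.3, 0, 0, 0, 1], [0, 0, 1.3, 0, 0, 0, 1]]}}

```text
time: 9.8
position: [0.5934, -0.0129, 0.1027]
tcp_rot: [[0.0, 0.996, -0.087], [-0.0, -0.087, -0.996], [-1.0, 0.0, 0.0]]
contact_force: [-1.9, -1.2, 3.7]
finger_gap: 0.0268
```

Run:
```python
from rig import arm,cams
from h import *
import pickle
d={n:cams.camera(n) for n in["scene","wrist"]};s=arm.get_state()
a=cv2.resize(d["scene"]["color"][175:275,225:335],(462,420),interpolation=cv2.INTER_CUBIC)
cv2.imwrite("pics/l3.png",cv2.resize(np.hstack([a,d["wrist"]["color"]]),(800,330))[:,:,::-1])
print(s["time"],s["position"],s["contact_force"],s["moment"])
```

```text
9.9 [ 0.59336926 -0.01291913  0.1026895 ] [-1.33659001 -0.2916991   4.48631643] [-0.0598211   0.22478939 -0.01099553]
```

View pics/l3.png

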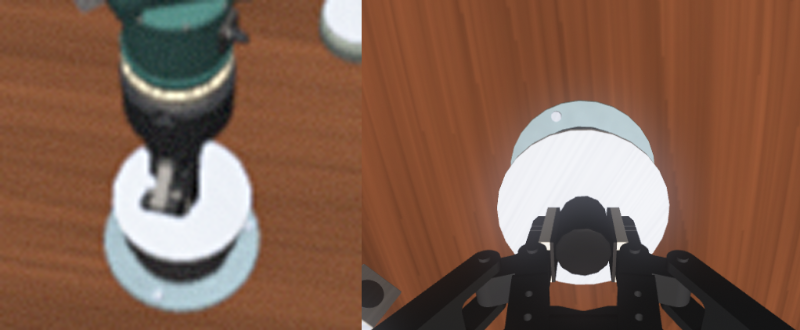

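>>> {"method": "servo_tool", "body": {"targets": [[0, 0, 0, 0, 0, 0, 0.3], [0, 0, 0, 0, 0, 0, 0.2], [0, 0, 0, 0, 0, 0, 0.0], [0, 0, 0, 0, 0, 0, -0.3], [0, 0, 0, 0, 0, 0, -0.6], [0, 0, 0, 0, 0, 0, -1], [0, 0, 0, 0, 0, 0, -1], [0, 0, 0, 0, 0, 0, -1], [0, 0, 0, 0, 0, 0, -1]]}}

```text
time: 10.8
position: [0.5932, -0.0129, 0.1026]
tcp_rot: [[0.0, 0.996, -0.087], [-0.0, -0.087, -0.996], [-1.0, 0.0, 0.0]]
contact_force: [0.1, -0.3, 0.3]
finger_gap: 0.0855
```

>>> {"method": "servo_tool", "body": {"targets": [[0, 0, 8, 0, 0, 0, -1], [0, 0, 25, 0, 0, 0, -1], [0, 0, 50, 0, 0, 0, -1], [0, 0, 75, 0, 0, 0, -1], [0, 0, 80, 0, 0, 0, -1], [0, 0, 80, 0, 0, 0, -1]]}}

```text
time: 11.4
position: [0.5939, -0.013, 0.1839]
tcp_rot: [[0.003, 0.996, -0.087], [-0.0, -0.087, -0.996], [-1.0, 0.003, -0.0]]
contact_force: [-0.8, -0.3, -0.0]
finger_gap: 0.085
```

Run:
```python
from rig import arm,cams
from h import *
import pickle
d={n:cams.camera(n) for n in["scene","wrist"]};s=arm.get_state();pickle.dump(d,open("d3.pkl","wb"))
a=cv2.resize(d["scene"]["color"][175:275,225:335],(462,420),interpolation=cv2.INTER_CUBIC)
cv2.imwrite("pics/l4.png",cv2.resize(np.hstack([a,d["wrist"]["color"]]),(800,330))[:,:,::-1])
print(s["time"],s["position"],s["contact_force"],s["moment"])
```

```text
11.5 [ 0.5925273  -0.01313083  0.18195664] [-0.20909964  1.04120596  0.47589127] [-0.01660957 -0.02543132 -0.02742454]
```

View pics/l4.png

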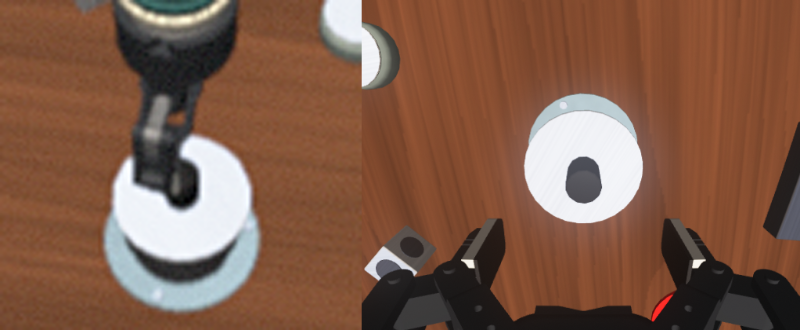

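>>> {"method": "servo_tool", "body": {"targets": [[-1, 12, 0, 0, 0, 2, -1], [-3, 40, 0, 0, 0, 5, -1], [-6, 80, 0, 0, 0, 8, -1], [-9, 120, 0, 0, 0, 11, -1], [-12, 160, 0, 0, 0, 14, -1], [-14, 195, 0, 0, 0, 17, -1], [-16, 225, 0, 0, 0, 19, -1], [-18, 245, 0, 0, 0, 20.5, -1], [-18, 250, 0, 0, 0, 20.5, -1], [-18, 250, 0, 0, 0, 20.5, -1], [-18, 250, 0, 0, 0, 20.5, -1]]}}

```text
time: 12.6
position: [0.5755, 0.2347, 0.182]
tcp_rot: [[-0.001, 0.964, 0.265], [-0.002, 0.265, -0.964], [-1.0, -0.001, 0.002]]
contact_force: [0.1, -0.5, 0.2]
finger_gap: 0.0853
```

Run:
```python
from rig import arm,cams
from h import *
import pickle
d={n:cams.camera(n) for n in["scene","wrist","top"]};s=arm.get_state();pickle.dump(d,open("d4.pkl","wb"))
cv2.imwrite("pics/g1w.png",cv2.resize(d["wrist"]["color"],(784,588),interpolation=cv2.INTER_CUBIC)[:,:,::-1])
a=cv2.resize(d["scene"]["color"][190:290,225:335],(400,364),interpolation=cv2.INTER_CUBIC)
b=cv2.resize(d["top"]["color"][150:241,220:320],(400,364),interpolation=cv2.INTER_CUBIC)
cv2.imwrite("pics/g1l.png",np.hstack([a,b])[:,:,::-1])
print(s["time"],s["position"],s["tcp_rot"],s["contact_force"])
```

```text
12.75 [0.57568596 0.23474247 0.18239972] [[-1.37982179e-04  9.64424449e-01  2.64358587e-01]
 [-1.49895791e-03  2.64358093e-01 -9.64423430e-01]
 [-9.99998867e-01 -5.29335641e-04  1.40915495e-03]] [ 0.71362938  0.58573913 -0.58601174]
```

View pics/g1w.png

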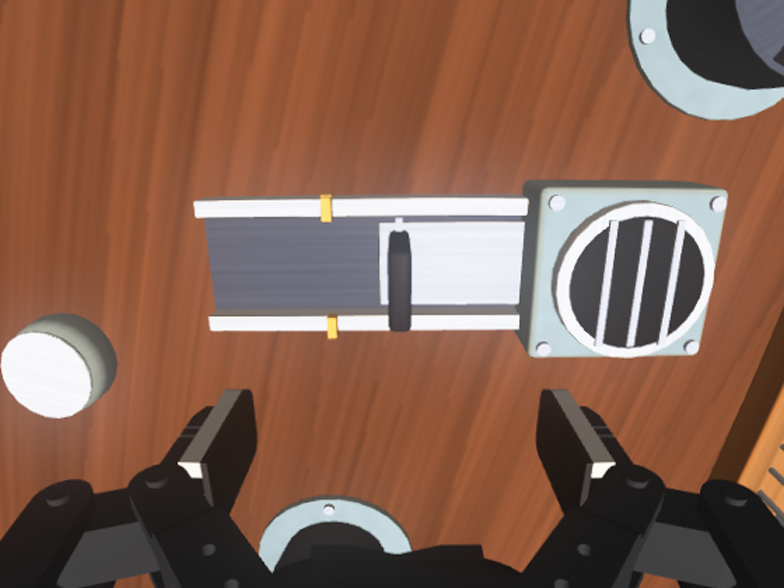

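View pics/g1l.png

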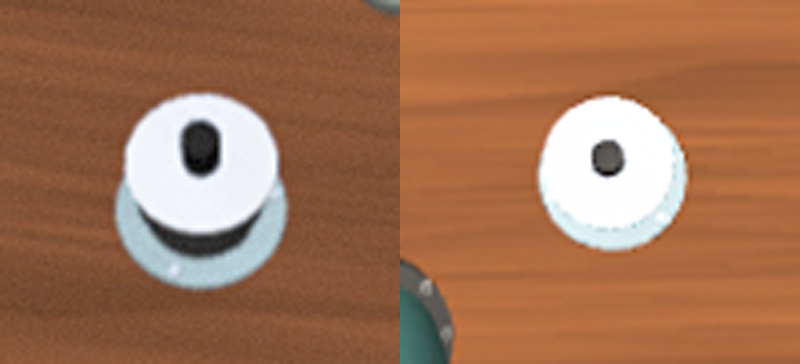

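Run:
```python
import pickle
from h import *
from scipy.optimize import least_squares
d=pickle.load(open("d4.pkl","rb"));W,S,T=d["wrist"],d["scene"],d["top"]
o=lambda u,v:((u+.5)/1.4-.5,(v+.5)/1.4-.5)
g=lambda pts,z:np.array([bp(W,o(*p),z)[:2] for p in pts])
cl=g([(326,208),(332.5,327)],.022);print("clips",cl.round(4).tolist(),np.linalg.norm(cl[0]-cl[1]),"mid",cl.mean(0).round(4))
re=g([(195,209),(210,323)],.02);print("railends",re.round(4).tolist(),np.linalg.norm(re[0]-re[1]),re.mean(0))
rr=g([(527,207),(519,322)],.02);print("rail at housing",rr.round(4).tolist(),rr.mean(0),np.linalg.norm(rr.mean(0)-re.mean(0)))
print("pointer end",g([(399,220)],.021).round(4))
h=g([(389,324),(410,324),(389,240),(410,240)],.07);print("handle",h.round(4).tolist())
ax=rr.mean(0)-re.mean(0);ax/=np.linalg.norm(ax);print("axis",ax)
A=np.array([.964,.266]);m=cl.mean(0)
print("pointer-mark along x",(g([(399,220)],.021)[0]-m)@A)
# lid
def lid(c,box,z):
    x0,y0,x1,y1=box;im=c["color"][y0:y1,x0:x1].astype(int);m=(im.min(2)>215).astype(np.uint8)
    k=max(cv2.findContours(m,cv2.RETR_EXTERNAL,cv2.CHAIN_APPROX_NONE)[0],key=cv2.contourArea)[:,0]+[x0,y0]
    P=np.array([bp(c,p,z)[:2] for p in k]);q=least_squares(lambda v:np.hypot(*(P-v[:2]).T)-v[2],[*P.mean(0),.05]);return q.x.round(4),np.std(q.fun).round(4)
print("lid S",lid(S,(225,190,335,290),.09),"T",lid(T,(220,150,320,241),.09))
```

```text
clips [[0.5263, 0.261], [0.5466, 0.19]] 0.07385201017308698 mid [0.5364 0.2255]
railends [[0.4516, 0.2402], [0.4711, 0.1711]] 0.07181353572810364 [0.46130844 0.20560555]
rail at housing [[0.6385, 0.2922], [0.6583, 0.2231]] [0.6484216  0.25765905] 0.19421870137496355
pointer end [[0.5688 0.2651]]
handle [[0.5756, 0.22], [0.586, 0.2228], [0.5641, 0.2625], [0.574, 0.2653]]
axis [0.96341477 0.26801488]
pointer-mark along x 0.04172714740218983
lid S (array([ 0.6003, -0.0119,  0.0496]), np.float64(0.0008)) T (array([ 0.5833, -0.0155,  0.0566]), np.float64(0.0018))
```

>>> {"method": "servo_tool", "body": {"targets": [[0.5, 1.5, -10, 0, 0, 0, -1], [1, 3, -35, 0, 0, 0, -1], [1, 3, -65, 0, 0, 0, -1], [1, 3, -95, 0, 0, 0, -1], [1, 3, -118, 0, 0, 0, -1], [1, 3, -130, 0, 0, 0, -1], [1, 3, -134, 0, 0, 0, -1], [1, 3, -134, 0, 0, 0, -1], [1, 3, -134, 0, 0, 0, -1]]}}

```text
time: 13.65
position: [0.577, 0.2404, 0.0496]
tcp_rot: [[0.002, 0.964, 0.267], [0.001, 0.267, -0.964], [-1.0, 0.002, -0.0]]
contact_force: [-0.4, -0.3, 0.8]
finger_gap: 0.0855
```

>>> {"method": "servo_tool", "body": {"targets": [[0, 0, 0, 0, 0, 0, 1], [0, 0, 0, 0, 0, 0, 1], [0, 0, 0, 0, 0, 0, 1], [0, 0, 0, 0, 0, 0, 1], [0, 0, 0, 0, 0, 0, 1], [0, 0, 0, 0, 0, 0, 1], [0, 0, 0, 0, 0, 0, 1], [0, 0, 0, 0, 0, 0, 1], [0, 0, 0, 0, 0, 0, 1], [0, 0, 0, 0, 0, 0, 1]]}}

```text
time: 14.65
position: [0.5758, 0.2399, 0.0489]
tcp_rot: [[-0.001, 0.963, 0.268], [-0.001, 0.268, -0.963], [-1.0, -0.001, 0.0]]
contact_force: [-2.1, -2.1, 5.7]
finger_gap: 0.0112
```

Run:
```python
from rig import arm,cams
from h import *
c=cams.camera("wrist")
cv2.imwrite("pics/g2w.png",cv2.resize(c["color"],(784,588),interpolation=cv2.INTER_CUBIC)[:,:,::-1])
s=arm.get_state();print(s["time"],s["position"],s["contact_force"],s["finger_gap"],s["joint_pos"])
```

```text
14.7 [0.57572343 0.23991272 0.048832  ] [-1.96061583 -0.92961326  5.39580648] 0.011473460488325983 [-0.26469883  0.74972056 -0.29358105  1.94211842  0.41678171  0.50965668
 -0.58030238]
```

View pics/g2w.png

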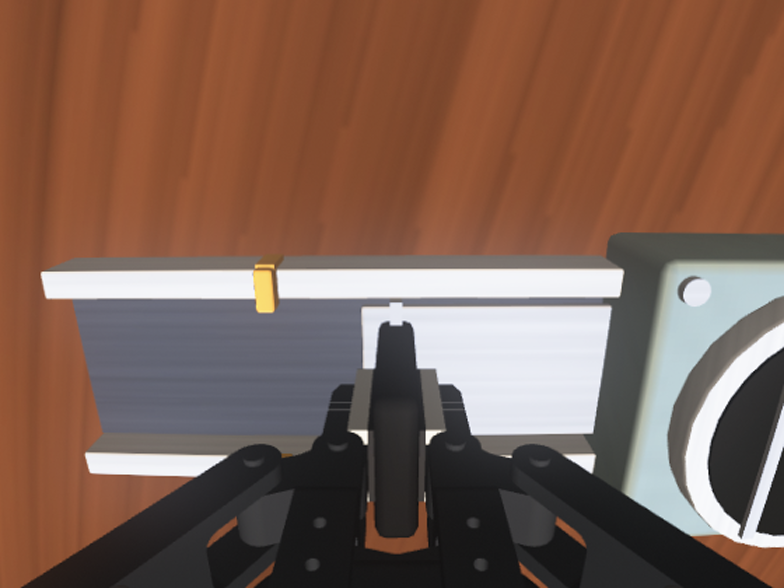

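>>> {"method": "servo_tool", "body": {"targets": [[-2, -0.5, 0, 0, 0, 0, 1], [-6, -1.7, 0, 0, 0, 0, 1], [-12, -3.3, 0, 0, 0, 0, 1], [-18, -5, 0, 0, 0, 0, 1], [-24, -6.7, 0, 0, 0, 0, 1], [-30, -8.3, 0, 0, 0, 0, 1], [-35, -9.7, 0, 0, 0, 0, 1], [-39, -10.8, 0, 0, 0, 0, 1], [-40, -11.1, 0, 0, 0, 0, 1], [-40, -11.1, 0, 0, 0, 0, 1], [-40, -11.1, 0, 0, 0, 0, 1]]}}

```text
time: 15.8
position: [0.5405, 0.23, 0.0489]
tcp_rot: [[0.007, 0.964, 0.267], [0.003, 0.267, -0.964], [-1.0, 0.008, -0.001]]
contact_force: [8.0, 1.2, -3.7]
finger_gap: 0.0114
```

```bash
cat > look.py <<'E'
import sys
from rig import arm,cams
from h import *
import pickle
n=sys.argv[1]
d={k:cams.camera(k) for k in["wrist","scene"]};pickle.dump(d,open(f"g{n}.pkl","wb"))
cv2.imwrite(f"pics/g{n}w.png",cv2.resize(d["wrist"]["color"][140:350],(784,294),interpolation=cv2.INTER_CUBIC)[:,:,::-1])
crop(d["wrist"]["color"],200,170,360,270,5,f"pics/g{n}z.png")
crop(d["scene"]["color"],335,195,435,270,6,f"pics/g{n}s.png")
s=arm.get_state();p=s["position"];print(s["time"],p,s["contact_force"],s["finger_gap"],"along",p[0]*.9634+p[1]*.268, "across",p[1]*.9634-p[0]*.268)
E
python3 look.py 3
```

```text
15.9 [0.54058721 0.22998455 0.04887541] [ 7.83475173  2.17841194 -3.72785335] 0.011347462046263244 along 0.5824375753481565 across 0.0766897475356079
```

View pics/g3z.png

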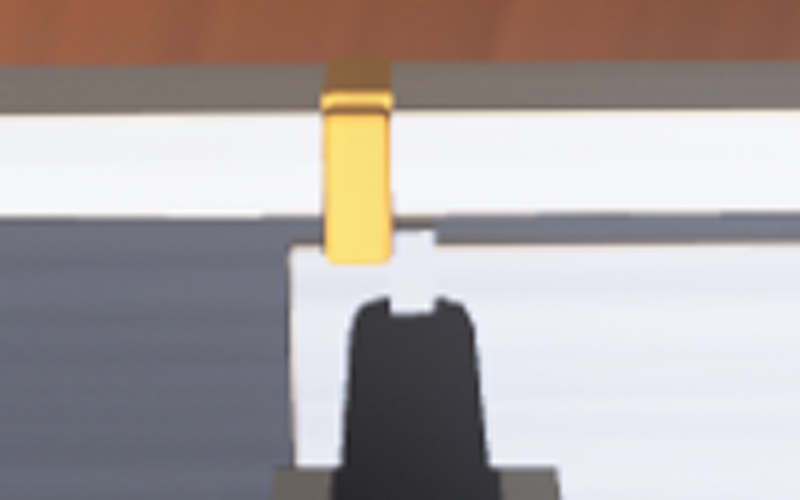

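View pics/g3s.png

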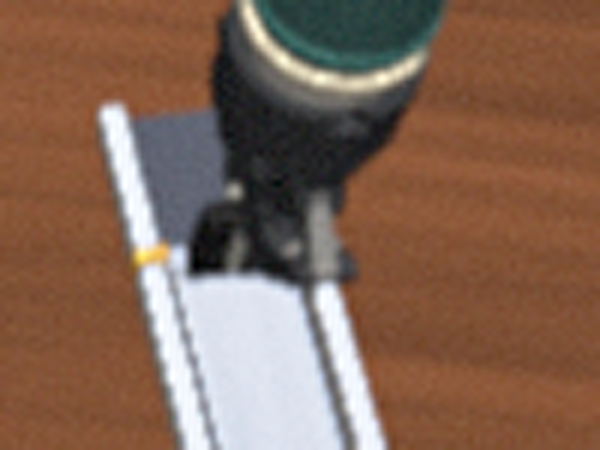

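View pics/g3w.png

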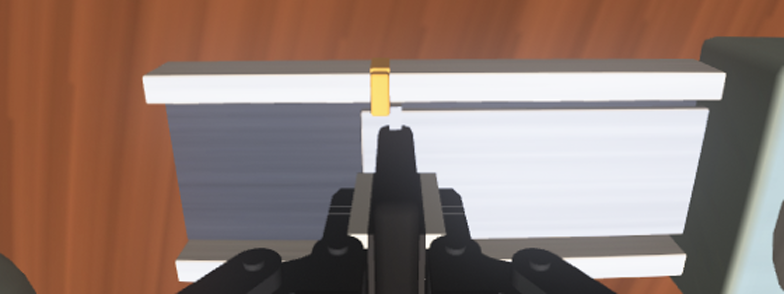

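```bash
cat > pm.py <<'E'
import sys,pickle
from h import *
n,a,b=sys.argv[1],eval(sys.argv[2]),eval(sys.argv[3])
W=pickle.load(open(f"g{n}.pkl","rb"))["wrist"];o=lambda u,v:((u+.5)/5-.5+200,(v+.5)/5-.5+170)
A=np.array([.9634,.268])
for zc in(.020,.024,.028):
  print(zc,"pointer-mark mm",1e3*(bp(W,o(*b),.021)[:2]-bp(W,o(*a),zc)[:2])@A, "clip width check",1e3*np.linalg.norm(bp(W,o(a[0]-32,a[1]),zc)-bp(W,o(a[0]+32,a[1]),zc)))
E
python3 pm.py 3 "(358,180)" "(413,235)"
```

```text
0.02 pointer-mark mm 5.032462229506042 clip width check 5.874651666781364
0.024 pointer-mark mm 4.926796019212614 clip width check 5.723472070975014
0.028 pointer-mark mm 4.821129808919185 clip width check 5.572292475168786
```

>>> {"method": "servo_tool", "body": {"targets": [[-2, -0.6, 0, 0, 0, 0, 1], [-4, -1.1, 0, 0, 0, 0, 1], [-5.2, -1.4, 0, 0, 0, 0, 1], [-5.2, -1.4, 0, 0, 0, 0, 1], [-5.2, -1.4, 0, 0, 0, 0, 1], [-5.2, -1.4, 0, 0, 0, 0, 1], [-5.2, -1.4, 0, 0, 0, 0, 1], [-5.2, -1.4, 0, 0, 0, 0, 1]]}}

```text
time: 16.7
position: [0.5357, 0.2286, 0.0489]
tcp_rot: [[0.007, 0.964, 0.267], [0.004, 0.267, -0.964], [-1.0, 0.008, -0.002]]
contact_force: [8.9, 1.3, -4.3]
finger_gap: 0.0112
```

```bash
python3 look.py 4
```

```text
16.8 [0.53570846 0.22862578 0.04889062] [ 9.14688263  0.84849372 -3.44676174] 0.011281377998008562 along 0.5773732347768934 across 0.07668821067613438
```

View pics/g4z.png

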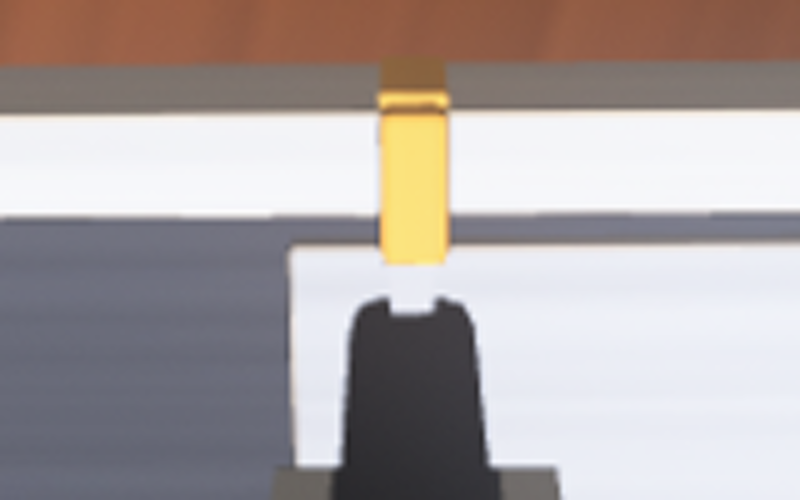

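The clip centre (414.5) and pointer (413) now coincide. I'll hold for a second, then re-check this, the lid and the bystanders.

>>> {"method": "servo_tool", "body": {"targets": [[0, 0, 0, 0, 0, 0, 1], [0, 0, 0, 0, 0, 0, 1], [0, 0, 0, 0, 0, 0, 1], [0, 0, 0, 0, 0, 0, 1], [0, 0, 0, 0, 0, 0, 1], [0, 0, 0, 0, 0, 0, 1], [0, 0, 0, 0, 0, 0, 1], [0, 0, 0, 0, 0, 0, 1], [0, 0, 0, 0, 0, 0, 1], [0, 0, 0, 0, 0, 0, 1]]}}

```text
time: 17.8
position: [0.5357, 0.2287, 0.0489]
tcp_rot: [[0.007, 0.964, 0.267], [0.004, 0.267, -0.964], [-1.0, 0.008, -0.002]]
contact_force: [7.7, 1.4, -4.0]
finger_gap: 0.0114
```

```bash
python3 look.py 5; python3 pm.py 5 "(414.5,180)" "(413,305)"
python3 - <<'E'
from rig import cams
import cv2
cv2.imwrite("pics/end.png",cams.camera("scene")["color"][:,:,::-1])
E
```

```text
17.9 [0.53573004 0.22865458 0.04889933] [ 8.72138188  1.62267823 -4.38334898] 0.011204326180214462 along 0.5774017449099911 across 0.07671017151542356
0.02 pointer-mark mm -0.17000058215769231 clip width check 5.876779765142857
0.024 pointer-mark mm -0.14042310432716248 clip width check 5.725553307874264
0.028 pointer-mark mm -0.11084562649672443 clip width check 5.574326850605781
```

View pics/g5z.png

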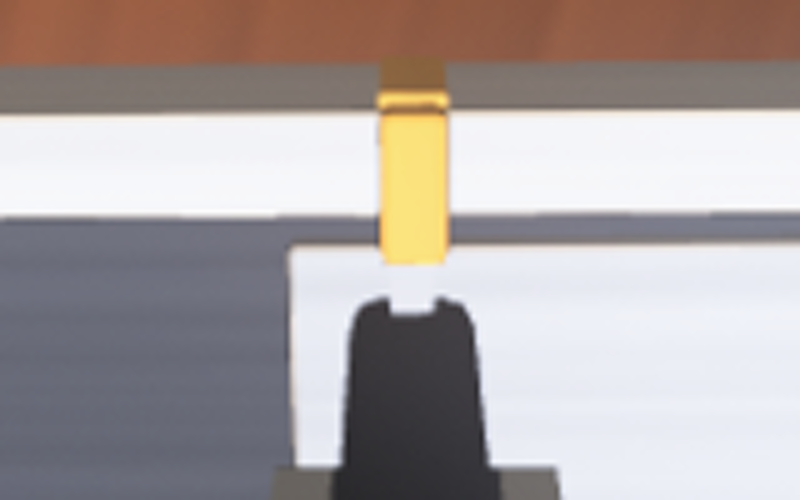

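View pics/end.png

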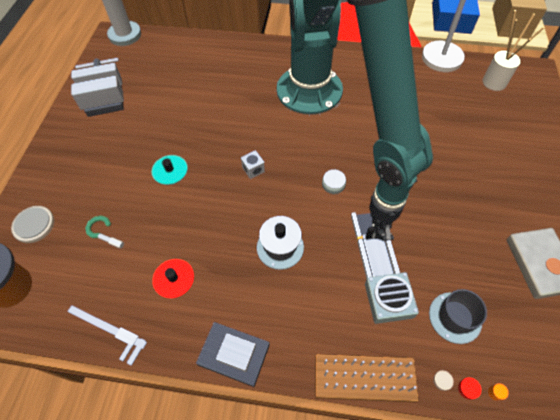

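Run:
```python
import pickle
from h import *
from scipy.optimize import least_squares
d=pickle.load(open("d4.pkl","rb"));S,T=d["scene"],d["top"];k=400/110
oS=lambda u,v:((u+.5)/k-.5+225,(v+.5)/k-.5+190); oT=lambda u,v:((u-400+.5)/4-.5+220,(v+.5)/4-.5+150)
def f(c,p,z):
    P=np.array([bp(c,q,z)[:2] for q in p]);return least_squares(lambda v:np.hypot(*(P-v[:2]).T)-v[2],[*P.mean(0),.05]).x.round(4)
print("S",f(S,[oS(*p) for p in[(124,160),(279,160),(201,94),(201,236),(145,112),(258,112),(145,212),(258,212)]],.09),bp(S,oS(200,134),.117).round(4))
print("T",f(T,[oT(*p) for p in[(540,163),(674,163),(607,96),(607,230),(560,115),(655,115)]],.09),bp(T,oT(608,155),.117).round(4))
```

```text
S [ 0.6006 -0.0114  0.0535] [ 0.594  -0.0129  0.117 ]
T [ 0.5908 -0.0126  0.0538] [ 0.5927 -0.0142  0.117 ]
```

The hand-picked scene fit for the flange centre (x = 0.6006) disagrees with the top view (x = 0.5908). I'll overlay the predicted seated outline to settle it.

Run:
```python
import pickle
from h import *
d=pickle.load(open("d4.pkl","rb"));t=np.linspace(0,2*np.pi,73)
out=[]
for n,(x0,y0) in dict(scene=(240,195),top=(233,155)).items():
    c=d[n];K=8;im=cv2.resize(c["color"][y0:y0+75,x0:x0+80],None,fx=5,fy=5,interpolation=cv2.INTER_CUBIC)
    for z,r,col in((.090,.052,(255,0,0)),(.117,.014,(0,255,0)),(.006,.062,(0,0,255))):
        P=np.c_[.5932+r*np.cos(t),-.0132+r*np.sin(t),np.full(73,z)]
        q=((proj(c,P)-[x0,y0]+.5)*5-.5).round().astype(np.int32);cv2.polylines(im,[q],True,col,1)
    out.append(im)
cv2.imwrite("pics/ov.png",np.hstack(out)[:,:,::-1])
```

```text
(no output)
```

View pics/ov.png

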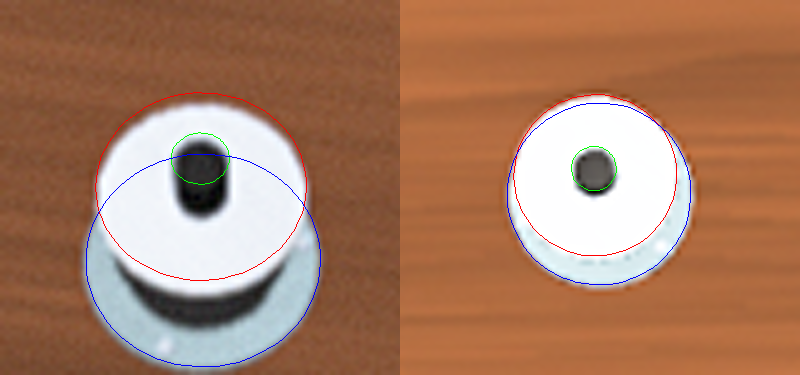

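Run:
```python
import pickle
from h import *
d=pickle.load(open("d0.pkl","rb"));t=np.linspace(0,2*np.pi,73)
rows=[]
for (cx,cy),circs,bx in (((.5932,-.0132),((.075,.046),(.006,.062)),dict(scene=(240,195),top=(233,155))),((.5565,-.2495),((.015,.052),(.052,.014)),dict(scene=(155,185),top=(303,165)))):
  out=[]
  for n,(x0,y0) in bx.items():
    c=d[n];im=cv2.resize(c["color"][y0:y0+75,x0:x0+80],None,fx=4,fy=4,interpolation=cv2.INTER_CUBIC)
    for (z,r),col in zip(circs,((255,0,0),(0,255,0))):
        P=np.c_[cx+r*np.cos(t),cy+r*np.sin(t),np.full(73,z)]
        q=((proj(c,P)-[x0,y0]+.5)*4-.5).round().astype(np.int32);cv2.polylines(im,[q],True,col,1)
    out.append(im)
  rows.append(np.hstack(out))
cv2.imwrite("pics/ov0.png",np.vstack(rows)[:,:,::-1])
```

```text
(no output)
```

View pics/ov0.png

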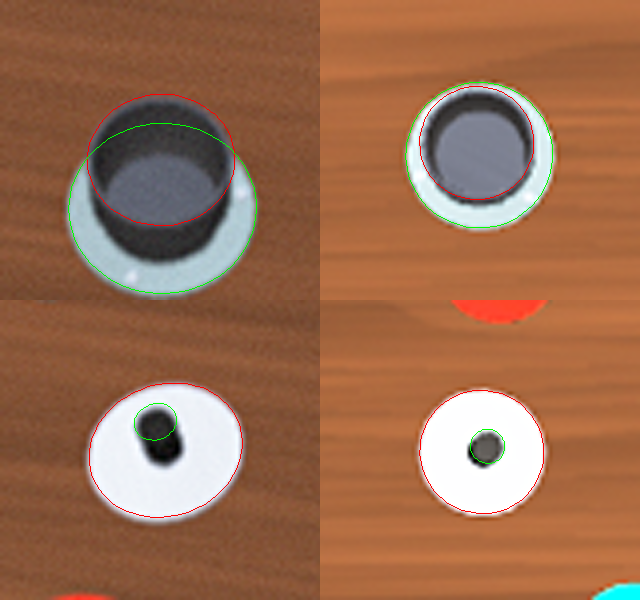

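The empty pot's known rim and the lid's knob show the same small offset (1–1.5 px) in the first pictures. So it is a camera bias, and the lid is seated and level. Handing in.

```bash
python3 -c "
from rig import arm
arm.finish_job();s=arm.get_state();print(s['time'],s['position'],s['finger_gap'])"
```

```text
the job is handed in; nothing more can be done
the job is handed in; nothing more can be done
```

The lid is seated on the pot nearest the robot and let go. The gate is pulled out to the index clips and was still held there when I handed the job in, at about 18 s of the 51 s allowed.

- **Lid:** It touched down with the tool at 102.7 mm, against the 103 mm expected for a seated lid. It was already touching before I opened the jaws. Pictures after release show it centred and level on the pot.
- **Gate:** The slide is about 42 mm out from shut. The last wrist picture puts the pointer within about 0.2 mm of the clip on the one rail I could see closely. It did not drift over a one-second hold, and the jaws are still closed on the handle (11 mm opening) against about 9 N of spring pull.
- **Other things:** The last scene picture shows the bystanders and decoys where they started.

**Checks that disagreed:**
- **Lid position:** Fits of the seated lid's flange in the scene and top views differed by about 10 mm in x. Overlays showed a similar downward offset of 1–2 px on the empty pot's rim and on the lid's knob in the first pictures. I took it as camera bias and relied on the touchdown height.
- **Seating force:** Just before release the push was slightly one-sided, at about 0.2 N m. It was gone once the jaws opened.

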